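Build the soil sieve stack on the shaker

ROBOT

A 7-joint arm with a two-finger parallel gripper is mounted at the origin on the work surface; the furniture and walls round the work are solid. World frame = base frame: x ahead of the robot, y to its left, z up, the work surface at z = 0. Lengths are in m, angles in degrees, forces in N, time in s.
With the tool pointing down it reaches from about 0.425 to 0.875 m from the base axis. Payload 4.7 kg.
Tool frame: the origin (TCP) lies at the very end of the fingers, on their centre line; the grasp point (between the pads) lies 19 mm behind it; z points along the fingers, y is the line along which they close (so a half turn about z gives the same grasp; the last joint's range is limited). The gripper opens to 87 mm and grips with 3 to 60 N. Pads are 19 mm wide; open, the fingers measure 117 mm over their backs; the gripper's body (75 mm by 190 mm) begins 51 mm behind the grasp point.
Start: joints at [75.579, 18.392, -4.016, 83.108, 1.295, 78.541, -3.26], TCP at [0.171, -0.627, 0.223] pointing down, gripper open.
Joint ranges: [-163.93, 163.93], [-17.29, 119.83], [-79.2, 71.16], [3.27, 140.29], [-89.18, 269.18], [5.43, 117.66], [-154.24, 154.24]. Speed limits (degrees/s): [147.25, 147.25, 180, 180, 180, 180, 180].

INTERFACE

Orientations are given as [roll, pitch, yaw] about the fixed x, y, z axes, in that order (R = Rz(yaw) Ry(pitch) Rx(roll)).
In Python, from cell import get_obs, eyes, env gives the robot as it stands.
- The arm moves only by the tool servo_tool, never from a script. Its argument "series" is a list that holds one entry, the list of rows, each a list of 7 numbers: the shift along the tool's x, y, z in units of 300 mm (1.0 is 300 mm), then the turn, a rotation vector about the tool's x, y, z in units of pi rad (1.0 is pi rad), then the opening, from 0 (shut) to 1 (fully open). In form: [[[tx, ty, tz, wx, wy, wz, gripper], ...]]. A call has 1 to 12 rows; each row is the pose to reach, as a shift and turn from the pose commanded when the call began, along the tool's axes at that moment, turning the shorter way round; what a row does not reach only later rows make up. A row lasts 1/12 s, in which the tool goes at most 41.7 mm and 7.16 degrees, less where a joint would pass 70% of its speed; a pose out of reach is approached as far as the arm can. A call with a number of a shift or a turn outside -1 to 1 is refused whole. A call with a gripper value outside its range is refused whole. The fingers move at their own pace and stop on an object; "grip_force" is the grip in N (left out, the last holds). Time passes only in rows, so rows that repeat a pose let the fingers close. It gives the time, the measured TCP pose, the force, the opening and the grip force at its end, in the units of the state.
- get_obs(): the state, without advancing time (a new reading comes with each control period).
- eyes.read_camera(name): name is "scene" or "top" or "wrist"; returns a dict with "frame" (400x640x3 uint8, red, green, blue), "depth" (400x640 float32, m along the optical axis (not along the pixel's ray), 0 where there is no reading), "fx", "fy", "cx", "cy" (pixels), "origin" and "rotation" of the camera in the world; the wrist camera has in their place "mount" (4x4, takes a point from camera to tool coordinates, whose origin is the TCP and whose axes are the flange's). Camera axes: x right, y down, z forward; pixel columns grow to the right and rows downward; lengths in m; the calibration is good to about 2 mm. A picture is of the moment at which its call begins: read the wrist's pose just before it.
- env.sign_off(): hands the job in; it is judged then, once.
The state is a dict: "time_s": time; "qpos": joint angles; "joint_velocities": joint speeds; "effort": joint torques, N m; "tool_pos": TCP position; "tool_rot": TCP orientation; "force": force on the tool from outside, world axes, zero at the start; "wrist_torque": the same for the moment, N m; "grip_width": finger opening in m; "grasp_force": force on a finger pad.
Only numpy, scipy, OpenCV 4.12 (cv2) and the standard library are available. Lean on these libraries where they do the work, as an engineer would, in place of code of your own. Each camera call takes 0.05 s, during which the arm holds its last target. There are 200 camera calls.

TASK

Build the sieve stack on the shaker for a grain-size test, one part at a time from the bottom up: first the fine sieve (blue frame) into the steel receiver pan on the shaker, then the medium sieve (yellow), then the coarse sieve (red), and last the white lid. Each part must sit upright and fully home in the one below and be let go before the next is placed; leave the flask and the green-capped jar standing where they are.

Things in the scene. Friction and masses are not known exactly. Their poses are not given: they have to be found in the camera images.
- receiver_mouth (a point): Centre of the mouth, level with the rim, of the steel receiver pan: round, outer diameter 60 mm, mouth 55.6 mm wide, 19 mm deep, rim 65 mm above the worktop. The pan is fixed on top of the sieve shaker, a low grey box 120 x 120 mm, 32 mm high, fixed to the worktop.
- sieve_fine: Fine sieve: blue frame, dense mesh. Round, outer diameter 60 mm, 34 mm tall, 90 g. Origin: centre of underside, z up. Tapered skirt from 0 to 7 mm (45 to 51.6 mm wide), on which it stands; straight frame, 60 mm wide, from 7 to 34 mm: grasp across it. Open mouth 55.6 mm wide, 18 mm deep to the mesh. Seated: its origin is 7 mm below the pan's rim.
- sieve_medium: Medium sieve: yellow frame, middling mesh. Round, outer diameter 60 mm, 34 mm tall, 90 g. Origin: centre of underside, z up. Tapered skirt from 0 to 7 mm (45 to 51.6 mm wide), on which it stands; straight frame, 60 mm wide, from 7 to 34 mm: grasp across it. Open mouth 55.6 mm wide, 18 mm deep to the mesh. Seated: its origin is 27 mm above that of the sieve below.
- sieve_coarse: Coarse sieve: red frame, wide mesh of few wires. Round, outer diameter 60 mm, 34 mm tall, 90 g. Origin: centre of underside, z up. Tapered skirt from 0 to 7 mm (45 to 51.6 mm wide), on which it stands; straight frame, 60 mm wide, from 7 to 34 mm: grasp across it. Open mouth 55.6 mm wide, 18 mm deep to the mesh. Seated: its origin is 27 mm above that of the sieve below.
- sieve_lid: Lid: white disc with a black knob, outer diameter 60 mm, 37 mm tall, 70 g. Origin: centre of underside, z up. Tapered skirt 0 to 7 mm as on the sieves, on which it stands; disc edge straight from 7 to 19 mm, top at 21 mm; round knob 18 mm wide from 21 to 37 mm. Grasp by knob or across the disc. Seated: its origin is 27 mm above that of the sieve below.
- conical_flask: Bystander, to be left alone: clear conical flask with an orange stopper, 67 mm wide at the foot, 106 mm tall; origin at the centre of its underside.
- green_jar: Bystander, to be left alone: small sample jar with a green cap, 45 mm wide, 63 mm tall; origin at the centre of its underside.
- spindle_mixer: Obstacle, fixed: tall grey spindle mixer right of the shaker. Origin on the worktop under its hanging metal cup. Low foot; cup 124 mm wide from 150 to 320 mm up; pillar and then the motor head, 105 mm wide, from 310 to 490 mm up, run from 55 mm before to 130 mm behind the origin along its own x (60 degrees left of ahead). Keep the gripper and wrist clear of it.
Mind the look-alikes: they are no part of the job. Of the things that look like the sieve_fine, the largest one is meant.

How it is judged (in metres and radians):
On the way, in this order (a step that is already met when the one before it is completed fails the run):
1. the fine sieve is seated on the receiver pan and let go (horizontal distance between sieve_fine and receiver_mouth below 0.005 m and z of sieve_fine in the frame of receiver_mouth between -0.0105 and -0.0035 m and angle between sieve_fine's own z axis and vertical below 0.08 rad and contact force between sieve_fine and the fingers below 0.2 N and linear speed of sieve_fine below 0.03 m/s), for 0.2 s.
2. the medium sieve is seated on the fine one and let go (horizontal distance between sieve_fine and receiver_mouth below 0.005 m and z of sieve_fine in the frame of receiver_mouth between -0.0105 and -0.0035 m and angle between each of sieve_fine, sieve_medium's own z axis and vertical below 0.08 rad and horizontal distance between sieve_medium and sieve_fine below 0.005 m and z of sieve_medium in the frame of sieve_fine between 0.0235 and 0.0305 m and contact force between sieve_medium and the fingers below 0.2 N and linear speed of sieve_medium below 0.03 m/s), for 0.2 s.
3. the coarse sieve is seated on the medium one and let go (horizontal distance between sieve_fine and receiver_mouth below 0.005 m and z of sieve_fine in the frame of receiver_mouth between -0.0105 and -0.0035 m and angle between each of sieve_fine, sieve_medium, sieve_coarse's own z axis and vertical below 0.08 rad and horizontal distance between sieve_medium and sieve_fine below 0.005 m and z of sieve_medium in the frame of sieve_fine between 0.0235 and 0.0305 m and horizontal distance between sieve_coarse and sieve_medium below 0.005 m and z of sieve_coarse in the frame of sieve_medium between 0.0235 and 0.0305 m and contact force between sieve_coarse and the fingers below 0.2 N and linear speed of sieve_coarse below 0.03 m/s), for 0.2 s.
4. the lid is seated on the coarse sieve and let go (horizontal distance between sieve_fine and receiver_mouth below 0.005 m and z of sieve_fine in the frame of receiver_mouth between -0.0105 and -0.0035 m and angle between each of sieve_fine, sieve_medium, sieve_coarse, sieve_lid's own z axis and vertical below 0.08 rad and horizontal distance between sieve_medium and sieve_fine below 0.005 m and z of sieve_medium in the frame of sieve_fine between 0.0235 and 0.0305 m and horizontal distance between sieve_coarse and sieve_medium below 0.005 m and z of sieve_coarse in the frame of sieve_medium between 0.0235 and 0.0305 m and horizontal distance between sieve_lid and sieve_coarse below 0.005 m and z of sieve_lid in the frame of sieve_coarse between 0.0235 and 0.0305 m and contact force between sieve_lid and the fingers below 0.2 N and linear speed of sieve_lid below 0.03 m/s), for 0.2 s.
At the end, for the whole second after the job is handed in: Fine sieve in the receiver pan, medium in fine, coarse in medium, lid in coarse, each within 5 mm of centre, home (height within 3.5 mm), upright within 0.08 rad, released and at rest; flask and jar standing within 30 mm of where they were (horizontal distance between sieve_fine and receiver_mouth below 0.005 m and z of sieve_fine in the frame of receiver_mouth between -0.0105 and -0.0035 m and angle between each of sieve_fine, sieve_medium, sieve_coarse, sieve_lid's own z axis and vertical below 0.08 rad and contact force between each of sieve_fine, sieve_medium, sieve_coarse, sieve_lid and the fingers below 0.2 N and linear speed of each of sieve_fine, sieve_medium, sieve_coarse, sieve_lid below 0.02 m/s and horizontal distance between sieve_medium and sieve_fine below 0.005 m and z of sieve_medium in the frame of sieve_fine between 0.0235 and 0.0305 m and horizontal distance between sieve_coarse and sieve_medium below 0.005 m and z of sieve_coarse in the frame of sieve_medium between 0.0235 and 0.0305 m and horizontal distance between sieve_lid and sieve_coarse below 0.005 m and z of sieve_lid in the frame of sieve_coarse between 0.0235 and 0.0305 m and distance of each of conical_flask, green_jar from where it was at the start of the episode below 0.03 m and angle between each of conical_flask, green_jar's own z axis and vertical below 0.3 rad); the robot touches nothing.
It fails at once if the conical flask is knocked over or shifted by more than 30 mm (angle between conical_flask's own z axis and vertical above 0.5 rad or distance of conical_flask from where it was at the start of the episode above 0.03 m).
It fails at once if the green-capped jar is knocked over or shifted by more than 30 mm (angle between green_jar's own z axis and vertical above 0.5 rad or distance of green_jar from where it was at the start of the episode above 0.03 m).
It also fails if it takes over 120 s, if anything falls off the work surface, if the arm or the gripper's body presses on something with over 40 N, if the wrist force passes 120 N, or if a joint passes its speed limit or range.

## Working session

There is one attempt and no reset: what is moved stays moved. The work goes in short steps, Python scripts to look and compute and a tool call to move; the robot and the scene stay as the last step left them, time stands still between calls to the robot, and variables do not carry over. Pictures are saved under pics/ and viewed, at most 14 in all, crops included, and the job is handed in when it is done.

Besides the shell and the picture viewer there is one more tool, called as name(argument=value, ...), one argument or row to a line, values as JSON. servo_tool: Moves the arm, as the interface text tells. Shifts and turns lie within -1 to 1; 1 stands for 300 mm of shift or pi rad of turn. Its arguments: {"type":"object","properties":{"series":{"type":"array"},"grip_force":{"type":"number"}},"required":["series"]}

```bash
ls; mkdir -p pics
cat > h.py <<'E'
import numpy as np, cv2
from scipy.spatial.transform import Rotation as R
from cell import get_obs, eyes, env
def cam(n):
    o=get_obs(); c=eyes.read_camera(n)
    if n=="wrist":
        T=np.eye(4); T[:3,:3]=R.from_euler('xyz',o['tool_rot'],degrees=True).as_matrix(); T[:3,3]=o['tool_pos']
        M=T@np.array(c['mount']); c['origin']=M[:3,3]; c['rotation']=M[:3,:3]
    c['origin']=np.array(c['origin']); c['rotation']=np.array(c['rotation'])
    return c
def ray(c,u,v,z):
    d=c['rotation']@np.array([(u-c['cx'])/c['fx'],(v-c['cy'])/c['fy'],1]); return c['origin']+d*(z-c['origin'][2])/d[2]
def cloud(c):
    v,u=np.mgrid[:400,:640]; d=c['depth']
    p=np.stack([(u-c['cx'])/c['fx']*d,(v-c['cy'])/c['fy']*d,d],-1)
    p=p@c['rotation'].T+c['origin']; p[d==0]=np.nan; return p
def save(c,n): cv2.imwrite('pics/'+n,c['frame'][:,:,::-1])
E
python3 - <<'E'
from h import *
o=get_obs(); print(o)
for n in ("scene","top"):
    c=cam(n); save(c,n+'1.png'); print(n,c['origin'],c['rotation'].round(3).tolist(),c['fx'])
    np.savez('/tmp/%s.npz'%n,p=cloud(c),f=c['frame'])
E
```

```text
pics
{'time_s': 0.0, 'qpos': array([75.57861373, 18.43745248, -4.01525009, 83.17542097,  1.29608799,
       78.54048674, -3.25997054]), 'joint_velocities': array([-0.05211253,  0.0420974 ,  0.00077946,  0.0187013 ,  0.0458016 ,
       -0.02230302, -0.03250461]), 'effort': array([ 7.89713722e-04, -4.91278625e+01, -4.04016897e-01, -3.12519658e+01,
       -6.39937911e-02,  4.36598877e-02,  1.49730708e-04]), 'tool_pos': array([ 0.17053831, -0.62665349,  0.22147515]), 'tool_rot': array([-1.79891943e+02,  6.94917514e-03,  1.52311334e+01]), 'force': array([ 0.23487515, -0.22128402,  0.52920413]), 'wrist_torque': array([-0.00195494,  0.01532867, -0.02555281]), 'grasp_force': 0.0, 'grip_width': 0.08713796394906002}
scene [-0.11218906 -0.54399725  0.51202477] [-121.232, 0.528, -58.86] 415.6377265073199Traceback (most recent call last):
  File "<stdin>", line 5, in <module>
  File "h.py", line 16, in cloud
    p=p@c['rotation'].T+c['origin']; p[d==0]=np.nan; return p
      ~~~~~~~~~~~~~~~~~^~~~~~~~~~~~
ValueError: operands could not be broadcast together with shapes (400,640) (3,)
```

View pics/scene1.png

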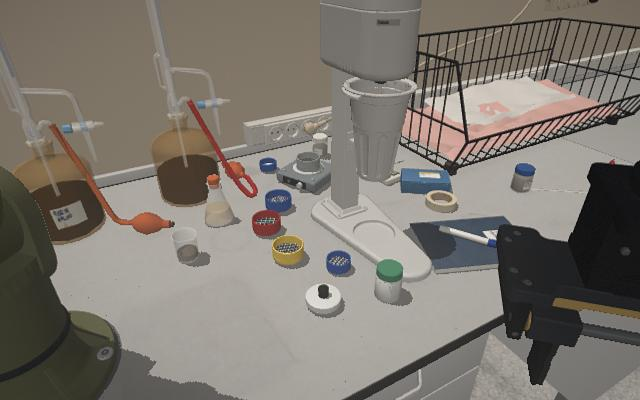

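The scene view shows the yellow sieve at about (288,250), red (266,222), lid (323,298), flask (218,205), jar (388,282) and the pan on the shaker (307,165). There are three blue rings, at (277,200), (268,165) and (338,262). The camera rotation comes as Euler angles, so I'll fix the helper.

```bash
python3 - <<'E'
s=open('h.py').read()
s=s.replace("c['rotation']=np.array(c['rotation'])","c['rotation']=np.array(c['rotation']) if np.size(c['rotation'])==9 else R.from_euler('xyz',c['rotation'],degrees=True).as_matrix()")
open('h.py','w').write(s)
E
cat > m.py <<'E'
from h import *
def blobs(c,tag):
    p=cloud(c); hsv=cv2.cvtColor(c['frame'],cv2.COLOR_RGB2HSV)
    for n,lo,hi in (("blue",(105,110,40),(125,255,255)),("yellow",(18,120,80),(32,255,255)),("red",(0,150,50),(5,255,255)),("red2",(174,150,50),(180,255,255)),("green",(60,80,40),(85,255,255)),("orange",(6,150,100),(14,255,255))):
        m=cv2.inRange(hsv,lo,hi); m=cv2.morphologyEx(m,cv2.MORPH_CLOSE,np.ones((5,5)))
        k,l,st,ce=cv2.connectedComponentsWithStats(m)
        for i in range(1,k):
            if st[i,4]<50: continue
            q=p[(l==i)&np.isfinite(p[...,0])]
            if len(q)==0: continue
            a,b=np.percentile(q,1,axis=0),np.percentile(q,99,axis=0)
            if a[0]<-.2 or b[2]>.3: continue
            print(tag,n,'px',ce[i].round(),'n',st[i,4],'mid',((a+b)/2).round(3)[:2],'ext',(b-a).round(3),'ztop',b[2].round(3))
E
python3 - <<'E'
from m import *
for n in ("scene","top"):
    c=cam(n); save(c,n+'1.png'); print(c['origin'],c['rotation'].round(2).tolist(),c['fx']); blobs(c,n)
E
```

```text
[-0.11218906 -0.54399725  0.51202477] [[0.52, -0.45, 0.73], [-0.86, -0.26, 0.45], [-0.01, -0.86, -0.52]] 415.6377265073199
scene blue px [268. 165.] n 180 mid [0.681 0.094] ext [0.047 0.045 0.02 ] ztop 0.024
scene blue px [524. 170.] n 194 mid [ 0.902 -0.507] ext [0.035 0.039 0.016] ztop 0.062
scene blue px [440. 177.] n 136 mid [ 0.811 -0.33 ] ext [0.065 0.055 0.004] ztop 0.033
scene blue px [278. 200.] n 395 mid [ 0.536 -0.045] ext [0.06  0.058 0.025] ztop 0.032
scene blue px [492. 243.] n 51 mid [ 0.615 -0.497] ext [0.009 0.014 0.012] ztop 0.024
scene blue px [338. 263.] n 319 mid [ 0.419 -0.265] ext [0.046 0.044 0.02 ] ztop 0.025
scene yellow px [287. 250.] n 598 mid [ 0.397 -0.167] ext [0.059 0.058 0.027] ztop 0.033
scene red px [226. 160.] n 635 mid [0.546 0.097] ext [0.08  0.127 0.227] ztop 0.224
scene red px [258. 224.] n 57 mid [ 0.432 -0.075] ext [0.022 0.052 0.024] ztop 0.033
scene green px [389. 270.] n 453 mid [ 0.399 -0.371] ext [0.038 0.038 0.015] ztop 0.063
scene orange px [ 66. 146.] n 245 mid [0.274 0.264] ext [0.017 0.038 0.089] ztop 0.227
scene orange px [233. 169
[... 1255 characters left out ...]
08  0.137 0.223] ztop 0.233
top red px [297. 220.] n 107 mid [ 0.45  -0.074] ext [0.057 0.057 0.039] ztop 0.039
top red2 px [242. 184.] n 79 mid [0.543 0.058] ext [0.041 0.044 0.06 ] ztop 0.069
top red2 px [194. 179.] n 200 mid [0.517 0.125] ext [0.022 0.068 0.145] ztop 0.23
top green px [425. 238.] n 289 mid [ 0.401 -0.368] ext [0.039 0.039 0.016] ztop 0.067
top orange px [207. 160.] n 318 mid [0.585 0.138] ext [0.059 0.066 0.187] ztop 0.215
top orange px [240. 223.] n 95 mid [0.432 0.044] ext [0.022 0.023 0.015] ztop 0.111
top orange px [203. 277.] n 392 mid [0.317 0.14 ] ext [0.052 0.086 0.023] ztop 0.051
top orange px [ 84. 362.] n 456 mid [0.135 0.399] ext [0.092 0.181 0.122] ztop 0.144
```

View pics/top1.png

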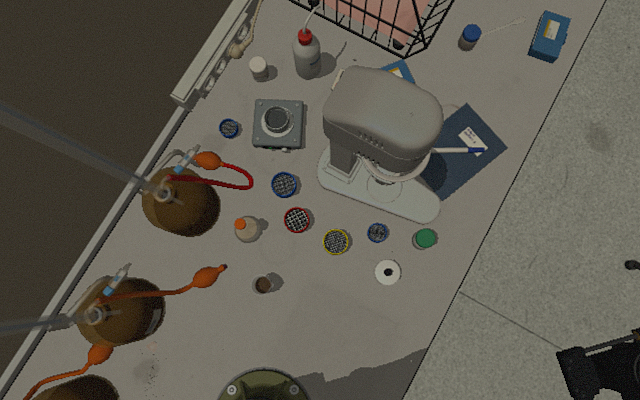

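The top view shows fine at (285,184), red (297,220), yellow (336,241), lid (388,272), flask (246,228), jar (425,238) and the pan at (278,119). The mixer head spans about (325–440, 70–165). By extent (60 mm against 46 mm), the true fine sieve is the blue one at (0.536,-0.044). Next I'll measure the pan, the lid and the mixer.

Run:
```python
from m import *
for n in ("scene","top"):
    c=cam(n); p=cloud(c); f=p.reshape(-1,3); f=f[np.isfinite(f[:,0])]
    def box(t,q):
        if len(q)>5:
            a,b=np.percentile(q,1,axis=0),np.percentile(q,99,axis=0); print(n,t,len(q),'mid',((a+b)/2).round(3),'ext',(b-a).round(3))
    near=lambda x,y,r:np.hypot(f[:,0]-x,f[:,1]-y)<r
    box('pan rim',f[near(.69,-.03,.06)&(f[:,2]>.058)&(f[:,2]<.075)])
    box('shaker',f[near(.69,-.03,.1)&(f[:,2]>.025)&(f[:,2]<.037)])
    box('lid',f[near(.34,-.28,.06)&(f[:,2]>.012)&(f[:,2]<.06)])
    box('knob',f[near(.34,-.28,.06)&(f[:,2]>.03)&(f[:,2]<.06)])
    box('flask',f[near(.43,.043,.05)&(f[:,2]>.01)])
    reg=(f[:,0]>.4)&(f[:,0]<.9)&(f[:,1]>-.45)&(f[:,1]<.1)
    for z0,z1 in((.14,.2),(.2,.3),(.3,.33),(.33,.46),(.46,.52)):
        q=f[reg&(f[:,2]>z0)&(f[:,2]<z1)]; box('mixer %.2f-%.2f'%(z0,z1),q)
        if len(q)>5:
            ax=np.array([.5,.866]);nx=np.array([-.866,.5]); print('   along',np.percentile(q[:,:2]@ax,[1,99]).round(3),'across',np.percentile(q[:,:2]@nx,[1,99]).round(3))
```

```text
scene pan rim 94 mid [ 0.691 -0.028  0.061] ext [0.06  0.058 0.006]
scene shaker 687 mid [ 0.686 -0.028  0.031] ext [0.112 0.116 0.011]
scene lid 830 mid [ 0.348 -0.287  0.024] ext [0.101 0.055 0.023]
scene knob 81 mid [ 0.326 -0.287  0.034] ext [0.016 0.016 0.007]
scene flask 903 mid [0.425 0.035 0.058] ext [0.047 0.046 0.094]
scene mixer 0.14-0.20 1827 mid [ 0.697 -0.263  0.17 ] ext [0.395 0.209 0.059]
   along [-0.006  0.214] across [-0.912 -0.564]
scene mixer 0.20-0.30 4190 mid [ 0.691 -0.25   0.25 ] ext [0.407 0.182 0.098]
   along [-0.018  0.214] across [-0.911 -0.553]
scene mixer 0.30-0.33 1416 mid [ 0.532 -0.246  0.311] ext [0.113 0.174 0.022]
   along [-0.029  0.153] across [-0.657 -0.539]
scene mixer 0.33-0.46 7355 mid [ 0.516 -0.24   0.391] ext [0.065 0.172 0.111]
   along [-0.02   0.141] across [-0.634 -0.549]
top pan rim 118 mid [ 0.691 -0.028  0.064] ext [0.058 0.057 0.011]
top shaker 1598 mid [ 0.689 -0.028  0.031] ext [0.121 0.119 0.011]
top lid 534 mid [ 0.328 -0.285  0.028] ext [0.057 0.056 0.023]
top knob 49 mid [ 0.327 -0.285  0.036] ext [0.016 0.015 0.008]
top flask 588 mid [0.431 0.043 0.06 ] ext [0.059 0.059 0.099]
top mixer 0.14-0.20 924 mid [ 0.699 -0.228  0.169] ext [0.393 0.285 0.058]
   along [0.001 0.348] across [-0.912 -0.566]
top mixer 0.20-0.30 336 mid [ 0.697 -0.228  0.242] ext [0.395 0.247 0.082]
   along [-0.014  0.336] across [-0.912 -0.563]
top mixer 0.30-0.33 578 mid [ 0.5   -0.273  0.316] ext [0.049 0.118 0.014]
   along [-0.029  0.074] across [-0.619 -0.538]
top mixer 0.33-0.46 3121 mid [ 0.557 -0.227  0.403] ext [0.147 0.161 0.112]
   along [-0.017  0.158] across [-0.646 -0.549]
top mixer 0.46-0.52 6158 mid [ 0.55  -0.246  0.475] ext [0.125 0.141 0.028]
   along [-0.013  0.129] across [-0.646 -0.551]
```

```bash
cat > go.py <<'E'
# usage: go.py x,y,z,yaw ... -> each waypoint in units of the tool frame now
import sys
from h import *
def rel(*W):
    o=get_obs(); A=R.from_euler('xyz',o['tool_rot'],degrees=True)
    # nominal: tool straight down, yaw as read
    A=R.from_euler('xyz',[180,0,A.as_euler('xyz',degrees=True)[2]],degrees=True)
    for w in W:
        t=A.inv().apply(np.array(w[:3])-o['tool_pos'])/.3
        v=(A.inv()*R.from_euler('xyz',[180,0,w[3]],degrees=True)).as_rotvec()/np.pi
        print(np.r_[t,v].round(4).tolist())
if __name__=="__main__":
    o=get_obs(); print(o['tool_pos'].round(4),o['tool_rot'].round(2),'t',o['time_s'],'w',o['grip_width'],'q',o['qpos'].round(0))
    rel(*[[float(x) for x in a.split(',')] for a in sys.argv[1:]])
E
python3 go.py .26,-.40,.18,95 .26,-.40,.18,143
```

```text
[ 0.1706 -0.6269  0.2221] [-1.7995e+02  1.0000e-02  1.5230e+01] t 0.25 w 0.08696054631689659 q [76. 18. -4. 83.  1. 79. -3.]
[0.4861, -0.6517, 0.1402, 0.0, 0.0, -0.4432]
[0.4861, -0.6517, 0.1402, -0.0, 0.0, -0.7098]
```

servo_tool(
  series=[
    [[0.06, -0.08, 0.02, 0, 0, -0.039, 1], [0.12, -0.16, 0.035, 0, 0, -0.078, 1], [0.18, -0.24, 0.05, 0, 0, -0.117, 1], [0.24, -0.325, 0.07, 0, 0, -0.156, 1], [0.3, -0.405, 0.09, 0, 0, -0.195, 1], [0.36, -0.49, 0.105, 0, 0, -0.234, 1], [0.42, -0.57, 0.12, 0, 0, -0.273, 1], [0.486, -0.652, 0.14, 0, 0, -0.312, 1], [0.486, -0.652, 0.14, 0, 0, -0.35, 1], [0.486, -0.652, 0.14, 0, 0, -0.389, 1], [0.486, -0.652, 0.14, 0, 0, -0.428, 1], [0.486, -0.652, 0.14, 0, 0, -0.467, 1]],
  ],
  grip_force=15,
)

```text
time_s: 1.25
tool_pos: [0.2601, -0.3999, 0.1807]
tool_rot: [-180.0, 0.0, 99.7]
force: [0.4, -0.8, -0.0]
grip_width: 0.0867
grasp_force: 0.0
```

```bash
python3 go.py .26,-.40,.18,143 .385,-.2,.18,143 .45,-.09,.18,143 .53,-.044,.18,143
```

```text
[ 0.2601 -0.3999  0.1807] [-1.7999e+02  2.0000e-02  9.9670e+01] t 1.25 w 0.08673552286384363 q [ 70.  -1. -16. 110.  -0.  71.  64.]
[-0.0002, -0.0003, 0.0022, -0.0, 0.0, -0.2407]
[0.587, 0.5224, 0.0022, -0.0, 0.0, -0.2407]
[0.9121, 0.7975, 0.0022, -0.0, 0.0, -0.2407]
[1.0185, 1.0862, 0.0022, -0.0, 0.0, -0.2407]
```

servo_tool(
  series=[
    [[0.05, 0.045, 0, 0, 0, -0.04, 1], [0.13, 0.12, 0, 0, 0, -0.08, 1], [0.21, 0.19, 0, 0, 0, -0.12, 1], [0.29, 0.26, 0, 0, 0, -0.16, 1], [0.37, 0.33, 0, 0, 0, -0.2, 1], [0.45, 0.4, 0, 0, 0, -0.24, 1], [0.52, 0.46, 0, 0, 0, -0.24, 1], [0.587, 0.522, 0, 0, 0, -0.24, 1], [0.67, 0.59, 0, 0, 0, -0.24, 1], [0.75, 0.66, 0, 0, 0, -0.24, 1], [0.83, 0.73, 0, 0, 0, -0.24, 1], [0.912, 0.797, 0, 0, 0, -0.24, 1]],
  ],
)

```text
time_s: 2.25
tool_pos: [0.4525, -0.0902, 0.1808]
tool_rot: [-180.0, 0.1, 142.5]
force: [1.4, -0.7, 0.3]
grip_width: 0.0868
grasp_force: 0.0
```

```bash
python3 go.py .536,-.044,.15,143
python3 - <<'E'
from m import *
c=cam("wrist"); save(c,'w1.png'); blobs(c,'w')
E
```

```text
[ 0.4525 -0.0902  0.1808] [-1.7999e+02  6.0000e-02  1.4248e+02] t 2.25 w 0.08680530768959084 q [ 49.  -2. -40. 111.  -1.  71.  62.]
[-0.127, 0.2918, 0.1027, -0.0, 0.0, -0.0029]
w blue px [404. 215.] n 952 mid [ 0.535 -0.044] ext [0.058 0.057 0.025] ztop 0.036
w blue px [573. 231.] n 437 mid [0.672 0.098] ext [0.026 0.037 0.02 ] ztop 0.028
w blue px [188. 244.] n 485 mid [ 0.417 -0.264] ext [0.038 0.045 0.02 ] ztop 0.028
w yellow px [233. 189.] n 1172 mid [ 0.398 -0.166] ext [0.057 0.058 0.026] ztop 0.036
w yellow px [146. 281.] n 704 mid [ 0.4   -0.111] ext [0.012 0.009 0.014] ztop 0.273
w yellow px [505. 283.] n 264 mid [ 0.457 -0.034] ext [0.01  0.008 0.008] ztop 0.273
w yellow px [539. 325.] n 684 mid [ 0.466 -0.034] ext [0.01  0.013 0.006] ztop 0.281
w yellow px [333. 329.] n 591 mid [ 0.434 -0.075] ext [0.01  0.013 0.005] ztop 0.282
w yellow px [403. 328.] n 584 mid [ 0.445 -0.061] ext [0.01  0.012 0.005] ztop 0.282
w yellow px [467. 328.] n 339 mid [ 0.454 -0.049] ext [0.007 0.009 0.005] ztop 0.282
w red px [542. 152.] n 3534 mid [0.552 0.076] ext [0.068 0.084 0.121] ztop 0.131
w red px [335. 179.] n 813 mid [ 0.45  -0.075] ext [0.058 0.057 0.022] ztop 0.036
w red2 px [618. 122.] n 158 mid [0.524 0.112] ext [0.008 0.009 0.019] ztop 0.13
w red2 px [581. 132.] n 57 mid [0.524 0.103] ext [0.007 0.006 0.006] ztop 0.103
w red2 px [563. 135.] n 51 mid [0.523 0.096] ext [0.004 0.005 0.007] ztop 0.095
w orange px [455.  78.] n 1001 mid [0.432 0.043] ext [0.023 0.023 0.003] ztop 0.108
w orange px [595. 161.] n 2589 mid [0.595 0.144] ext [0.039 0.08  0.023] ztop 0.048
```

View pics/w1.png

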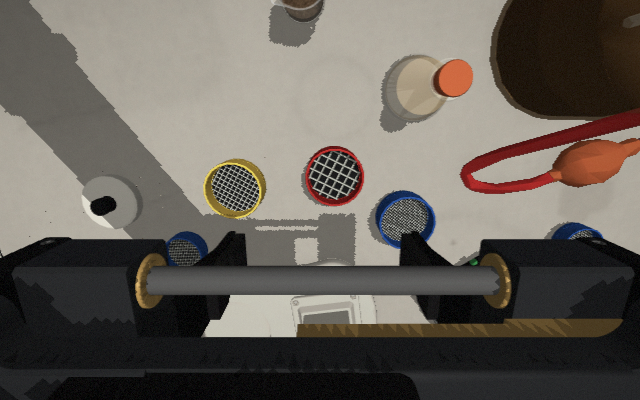

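The wrist view agrees with the earlier fixes: fine at (404,218), red (335,176), yellow (235,188), lid (112,200). I'll go over the fine sieve and down.

servo_tool(
  series=[
    [[-0.03, 0.07, 0, 0, 0, -0.003, 1], [-0.06, 0.15, 0, 0, 0, -0.003, 1], [-0.095, 0.22, 0.03, 0, 0, -0.003, 1], [-0.127, 0.292, 0.08, 0, 0, -0.003, 1], [-0.127, 0.292, 0.15, 0, 0, -0.003, 1], [-0.127, 0.292, 0.22, 0, 0, -0.003, 1], [-0.127, 0.292, 0.3, 0, 0, -0.003, 1], [-0.127, 0.292, 0.38, 0, 0, -0.003, 1], [-0.127, 0.292, 0.45, 0, 0, -0.003, 1], [-0.127, 0.292, 0.51, 0, 0, -0.003, 1], [-0.127, 0.292, 0.555, 0, 0, -0.003, 1], [-0.127, 0.292, 0.572, 0, 0, -0.003, 1]],
  ],
)

```text
time_s: 3.3
tool_pos: [0.5338, -0.0454, 0.0068]
tool_rot: [-179.9, -0.2, 143.0]
force: [-0.6, 0.5, -0.8]
grip_width: 0.0867
grasp_force: 0.0
```

servo_tool(
  series=[
    [[0, 0, 0, 0, 0, 0, 0.6], [0, 0, 0, 0, 0, 0, 0.4], [0, 0, 0, 0, 0, 0, 0.4], [0, 0, 0, 0, 0, 0, 0.4], [0, 0, 0, 0, 0, 0, 0.4], [0, 0, 0, 0, 0, 0, 0.4]],
  ],
)

```text
time_s: 3.8
tool_pos: [0.5364, -0.0452, 0.01]
tool_rot: [179.9, 0.1, 143.0]
force: [0.4, 0.2, 3.2]
grip_width: 0.0602
grasp_force: 15.0
```

```bash
python3 go.py .536,-.044,.14,143 .691,-.028,.14,143 .691,-.028,.067,143
```

```text
[ 0.5364 -0.0452  0.01  ] [1.7994e+02 1.1000e-01 1.4303e+02] t 3.8 w 0.06015544887045781 q [ 37.  22. -41. 110.  18.  54.  41.]
[0.0035, 0.0022, -0.4334, 0.0, -0.0, 0.0002]
[-0.3773, 0.3556, -0.4334, 0.0, -0.0, 0.0002]
[-0.3773, 0.3556, -0.19, 0.0, -0.0, 0.0002]
```

servo_tool(
  series=[
    [[0, 0, -0.05, 0, 0, 0, 0.4], [0, 0, -0.12, 0, 0, 0, 0.4], [0, 0, -0.2, 0, 0, 0, 0.4], [0, 0, -0.29, 0, 0, 0, 0.4], [0, 0, -0.37, 0, 0, 0, 0.4], [-0.03, 0.03, -0.43, 0, 0, 0, 0.4], [-0.1, 0.09, -0.433, 0, 0, 0, 0.4], [-0.17, 0.16, -0.433, 0, 0, 0, 0.4], [-0.24, 0.23, -0.433, 0, 0, 0, 0.4], [-0.31, 0.29, -0.433, 0, 0, 0, 0.4], [-0.36, 0.34, -0.433, 0, 0, 0, 0.4], [-0.377, 0.356, -0.433, 0, 0, 0, 0.4]],
  ],
)

```text
time_s: 4.8
tool_pos: [0.6921, -0.0273, 0.138]
tool_rot: [179.9, -0.0, 143.0]
force: [-1.7, 0.2, -1.2]
grip_width: 0.0603
grasp_force: 15.0
```

```bash
python3 - <<'E'
from m import *
c=cam("wrist"); save(c,'w2.png')
p=cloud(c); f=p.reshape(-1,3); q=f[(np.hypot(f[:,0]-.691,f[:,1]+.028)<.05)]
for z0,z1 in((.055,.072),(.125,.18)):
    r=q[(q[:,2]>z0)&(q[:,2]<z1)]
    if len(r): print(z0,len(r),r.min(0).round(3),r.max(0).round(3))
E
python3 go.py .691,-.028,.067,143
```

```text
0.055 480 [ 0.662 -0.052  0.055] [0.71  0.002 0.067]
0.125 10053 [ 0.658 -0.058  0.136] [0.721 0.012 0.18 ]
[ 0.6918 -0.0272  0.1379] [ 1.7992e+02 -5.0000e-02  1.4306e+02] t 4.85 w 0.06022949928049141 q [ 28.  32. -40.  81.  21.  74.  40.]
[0.0004, -0.0038, 0.2363, 0.0, -0.0, 0.0003]
```

View pics/w2.png

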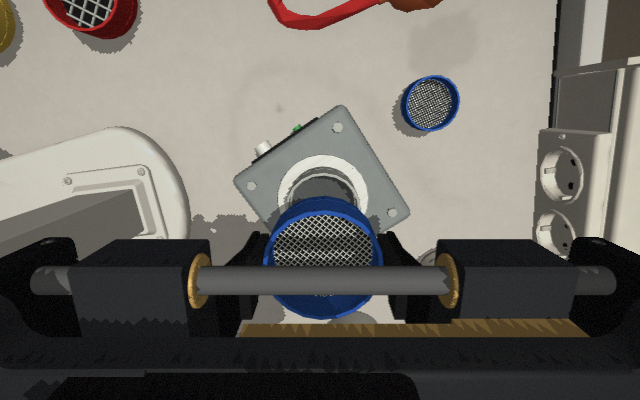

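The sieve is held upright at (323,258) over the pan ring at about (322,195), so I'll lower it.

servo_tool(
  series=[
    [[0, -0.004, 0.05, 0, 0, 0, 0.4], [0, -0.004, 0.1, 0, 0, 0, 0.4], [0, -0.004, 0.14, 0, 0, 0, 0.4], [0, -0.004, 0.17, 0, 0, 0, 0.4], [0, -0.004, 0.19, 0, 0, 0, 0.4], [0, -0.004, 0.205, 0, 0, 0, 0.4], [0, -0.004, 0.215, 0, 0, 0, 0.4], [0, -0.004, 0.222, 0, 0, 0, 0.4], [0, -0.004, 0.228, 0, 0, 0, 0.4], [0, -0.004, 0.228, 0, 0, 0, 0.4]],
  ],
)

```text
time_s: 5.68
tool_pos: [0.6895, -0.0288, 0.0706]
tool_rot: [180.0, 0.0, 143.0]
force: [0.9, 0.1, -1.1]
grip_width: 0.0605
grasp_force: 15.0
```

servo_tool(
  series=[
    [[0, 0, 0.004, 0, 0, 0, 0.4], [0, 0, 0.008, 0, 0, 0, 0.4], [0, 0, 0.008, 0, 0, 0, 0.4]],
  ],
)

```text
time_s: 5.93
tool_pos: [0.6901, -0.0286, 0.0687]
tool_rot: [179.9, 0.1, 143.0]
force: [1.4, 1.4, 1.0]
grip_width: 0.0602
grasp_force: 15.0
```

servo_tool(
  series=[
    [[0, 0, 0, 0, 0, 0, 0.75], [0, 0, 0, 0, 0, 0, 0.9], [0, 0, 0, 0, 0, 0, 1], [0, 0, 0, 0, 0, 0, 1], [0, 0, -0.05, 0, 0, 0, 1], [0, 0, -0.12, 0, 0, 0, 1], [0, 0, -0.2, 0, 0, 0, 1], [0, 0, -0.28, 0, 0, 0, 1], [0, 0, -0.32, 0, 0, 0, 1], [0, 0, -0.32, 0, 0, 0, 1]],
  ],
)

```text
time_s: 6.77
tool_pos: [0.6914, -0.0285, 0.1686]
tool_rot: [179.8, 0.3, 143.0]
force: [0.7, -0.0, -0.2]
grip_width: 0.0869
grasp_force: 0.0
```

```bash
cat >> m.py <<'E'
def ring(c,lo,hi,xy,z,tag=''):
    "rim centre/diam/height near xy for a colour"
    p=cloud(c); m=cv2.inRange(cv2.cvtColor(c['frame'],cv2.COLOR_RGB2HSV),lo,hi)>0
    q=p[m]; q=q[np.isfinite(q[:,0])]; q=q[(np.hypot(q[:,0]-xy[0],q[:,1]-xy[1])<.05)&(abs(q[:,2]-z)<.03)]
    t=np.percentile(q[:,2],95); q=q[q[:,2]>t-.008]
    (x,y),d=cv2.minEnclosingCircle(q[:,:2].astype(np.float32)*1000)
    print(tag,'n',len(q),'centre',round(x,1),round(y,1),'diam',round(2*d,1),'ztop',t.round(4))
BL=((105,110,40),(125,255,255)); YE=((18,120,80),(32,255,255)); RE=((0,150,50),(5,255,255))
E
python3 - <<'E'
from m import *
for n in ("wrist","top","scene"):
    c=cam(n); ring(c,*BL,(.691,-.028),.09,n)
    if n=="wrist": save(c,'w3.png')
E
python3 go.py .56,-.03,.18,143 .45,-.09,.18,143 .3975,-.166,.15,143 .3975,-.166,.009,143
```

```text
wrist n 911 centre 689.2 -28.9 diam 60.2 ztop 0.0933
[ 0.6892 -0.029   0.164 ] [-1.7999e+02  2.0000e-02  1.4303e+02] t 6.8667 w 0.08720589452714528 q [ 29.  30. -41.  80.  20.  77.  40.]
[0.3419, -0.2616, -0.0532, -0.0, -0.0, 0.0002]
[0.5146, -0.6419, -0.0532, -0.0, -0.0, 0.0002]
[0.502, -0.9496, 0.0468, -0.0, -0.0, 0.0002]
[0.502, -0.9496, 0.5168, -0.0, -0.0, 0.0002]Traceback (most recent call last):
  File "<stdin>", line 3, in <module>
  File "m.py", line 18, in ring
    t=np.percentile(q[:,2],95); q=q[q[:,2]>t-.008]
    return _quantile_unchecked(
        a, q, axis, out, overwrite_input, method, keepdims, weights)
    return _ureduce(a,
                    func=_quantile_ureduce_func,
    ...<5 lines>...
                    overwrite_input=overwrite_input,
                    method=method)
    r = func(a, **kwargs)
    result = _quantile(arr,
                       quantiles=q,
    ...<2 lines>...
                       out=out,
                       weights=wgt)
    slices_having_nans = np.isnan(arr[-1, ...])
                                  ~~~^^^^^^^^^
IndexError: index -1 is out of bounds for axis 0 with size 0
```

View pics/w3.png

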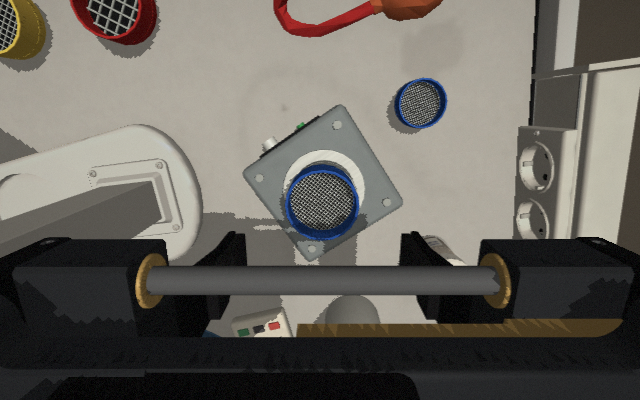

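The fine sieve at (322,200) sits level and centred in the pan, rim at about 0.092 m as it should be. Next is the yellow one.

servo_tool(
  series=[
    [[0.05, -0.04, -0.03, 0, 0, 0, 1], [0.13, -0.1, -0.05, 0, 0, 0, 1], [0.23, -0.175, -0.05, 0, 0, 0, 1], [0.342, -0.262, -0.05, 0, 0, 0, 1], [0.4, -0.36, -0.05, 0, 0, 0, 1], [0.44, -0.46, -0.05, 0, 0, 0, 1], [0.48, -0.55, -0.05, 0, 0, 0, 1], [0.514, -0.642, -0.05, 0, 0, 0, 1], [0.51, -0.74, -0.03, 0, 0, 0, 1], [0.506, -0.84, 0, 0, 0, 0, 1], [0.502, -0.92, 0.03, 0, 0, 0, 1], [0.502, -0.95, 0.047, 0, 0, 0, 1]],
  ],
)

```text
time_s: 7.87
tool_pos: [0.3935, -0.1689, 0.1475]
tool_rot: [-179.9, -0.2, 142.7]
force: [-0.3, 0.3, -0.1]
grip_width: 0.0869
grasp_force: 0.0
```

```bash
python3 - <<'E'
from m import *
c=cam("wrist"); ring(c,*YE,(.3975,-.166),.03,'y'); ring(c,*RE,(.45,-.075),.03,'r')
E
python3 go.py .3975,-.166,.009,143
```

```text
y n 677 centre 398.1 -166.2 diam 60.1 ztop 0.0353
r n 753 centre 450.9 -75.7 diam 60.5 ztop 0.0353
[ 0.3932 -0.1686  0.1469] [-179.88   -0.3   142.69] t 7.9167 w 0.08691666361094018 q [ 57.  -5. -35. 117.  -3.  67.  76.]
[-0.0062, 0.0154, 0.4596, -0.0, 0.0, -0.0017]
```

servo_tool(
  series=[
    [[-0.006, 0.016, 0.04, 0, 0, 0, 1], [-0.006, 0.016, 0.1, 0, 0, 0, 1], [-0.006, 0.016, 0.18, 0, 0, 0, 1], [-0.006, 0.016, 0.26, 0, 0, 0, 1], [-0.006, 0.016, 0.34, 0, 0, 0, 1], [-0.006, 0.016, 0.4, 0, 0, 0, 1], [-0.006, 0.016, 0.44, 0, 0, 0, 1], [-0.006, 0.016, 0.458, 0, 0, 0, 1], [-0.006, 0.016, 0.458, 0, 0, 0, 1]],
  ],
)

```text
time_s: 8.67
tool_pos: [0.4012, -0.1615, 0.0111]
tool_rot: [180.0, -0.2, 143.1]
force: [-0.1, 0.0, -0.4]
grip_width: 0.0868
grasp_force: 0.0
```

```bash
python3 go.py .398,-.166,.009,143
```

```text
[ 0.4012 -0.1615  0.0111] [179.95  -0.21 143.11] t 8.6667 w 0.0868285023621085 q [ 54.   8. -37. 124.   6.  50.  67.]
[-0.0004, -0.0184, 0.007, -0.0, -0.0, 0.0006]
```

servo_tool(
  series=[
    [[0, -0.01, 0.003, 0, 0, 0, 1], [0, -0.018, 0.005, 0, 0, 0, 1], [0, -0.018, 0.005, 0, 0, 0, 1]],
  ],
)

```text
time_s: 8.92
tool_pos: [0.3989, -0.1683, 0.0117]
tool_rot: [-180.0, 0.1, 143.0]
force: [0.4, -0.9, 0.7]
grip_width: 0.0874
grasp_force: 0.0
```

servo_tool(
  series=[
    [[0, 0, 0, 0, 0, 0, 0.6], [0, 0, 0, 0, 0, 0, 0.4], [0, 0, 0, 0, 0, 0, 0.4], [0, 0, 0, 0, 0, 0, 0.4], [0, 0, 0, 0, 0, 0, 0.4], [0, 0, 0, 0, 0, 0, 0.4]],
  ],
)

```text
time_s: 9.42
tool_pos: [0.3988, -0.1676, 0.0112]
tool_rot: [180.0, 0.0, 143.0]
force: [0.1, 0.1, 0.1]
grip_width: 0.06
grasp_force: 15.0
```

```bash
python3 go.py .398,-.166,.16,143 .46,-.08,.16,143 .56,-.03,.16,143 .69,-.0285,.16,143
```

```text
[ 0.3988 -0.1676  0.0112] [1.7999e+02 1.0000e-02 1.4303e+02] t 9.4167 w 0.0599996435649725 q [ 55.   8. -37. 124.   6.  50.  67.]
[0.0052, 0.0026, -0.4961, -0.0, -0.0, 0.0002]
[0.0125, 0.3559, -0.4961, -0.0, -0.0, 0.0002]
[-0.1536, 0.6896, -0.4961, -0.0, -0.0, 0.0002]
[-0.4968, 0.9542, -0.4961, -0.0, -0.0, 0.0002]
```

servo_tool(
  series=[
    [[0, 0, -0.05, 0, 0, 0, 0.4], [0, 0, -0.13, 0, 0, 0, 0.4], [0, 0, -0.23, 0, 0, 0, 0.4], [0, 0, -0.33, 0, 0, 0, 0.4], [0, 0.03, -0.42, 0, 0, 0, 0.4], [0.003, 0.09, -0.48, 0, 0, 0, 0.4], [0.006, 0.18, -0.496, 0, 0, 0, 0.4], [0.01, 0.27, -0.496, 0, 0, 0, 0.4], [0.012, 0.356, -0.496, 0, 0, 0, 0.4], [-0.03, 0.44, -0.496, 0, 0, 0, 0.4], [-0.07, 0.52, -0.496, 0, 0, 0, 0.4], [-0.11, 0.6, -0.496, 0, 0, 0, 0.4]],
  ],
)

```text
time_s: 10.42
tool_pos: [0.534, -0.0431, 0.1597]
tool_rot: [-180.0, 0.0, 143.0]
force: [-0.2, 0.3, -0.7]
grip_width: 0.0599
grasp_force: 15.0
```

servo_tool(
  series=[
    [[-0.043, 0.09, 0, 0, 0, 0, 0.4], [-0.12, 0.15, 0, 0, 0, 0, 0.4], [-0.2, 0.21, 0, 0, 0, 0, 0.4], [-0.28, 0.275, 0, 0, 0, 0, 0.4], [-0.35, 0.325, 0, 0, 0, 0, 0.4], [-0.387, 0.354, 0, 0, 0, 0, 0.4], [-0.387, 0.354, 0, 0, 0, 0, 0.4], [-0.387, 0.354, 0, 0, 0, 0, 0.4], [-0.387, 0.354, 0, 0, 0, 0, 0.4]],
  ],
)

```text
time_s: 11.17
tool_pos: [0.6888, -0.0284, 0.1593]
tool_rot: [-179.9, -0.1, 143.1]
force: [0.1, 0.5, 0.2]
grip_width: 0.0599
grasp_force: 15.0
```

```bash
python3 go.py .69,-.0285,.095,143
python3 - <<'E'
from m import *
c=cam("wrist"); ring(c,*BL,(.69,-.0285),.09,'b');ring(c,*YE,(.69,-.0285),.18,'y')
E
python3 go.py .69,-.0285,.095,143
```

```text
[ 0.6888 -0.0284  0.1593] [-1.7994e+02 -7.0000e-02  1.4305e+02] t 11.1667 w 0.059930563241161916 q [ 30.  31. -43.  80.  22.  77.  39.]
[-0.0033, 0.0021, 0.2143, 0.0, -0.0, 0.0003]
b n 406 centre 685.3 -25.2 diam 56.8 ztop 0.0936
y n 2283 centre 687.4 -27.9 diam 60.2 ztop 0.1832
[ 0.6888 -0.0286  0.1597] [-1.7994e+02 -3.0000e-02  1.4305e+02] t 11.2167 w 0.05980926453160041 q [ 30.  31. -43.  80.  22.  77.  39.]
[-0.003, 0.0028, 0.2155, -0.0, -0.0, 0.0003]
```

servo_tool(
  series=[
    [[-0.006, 0.002, 0.05, 0, 0, 0, 0.4], [-0.006, 0.002, 0.1, 0, 0, 0, 0.4], [-0.006, 0.002, 0.135, 0, 0, 0, 0.4], [-0.006, 0.002, 0.16, 0, 0, 0, 0.4], [-0.006, 0.002, 0.175, 0, 0, 0, 0.4], [-0.006, 0.002, 0.188, 0, 0, 0, 0.4], [-0.006, 0.002, 0.198, 0, 0, 0, 0.4], [-0.006, 0.002, 0.204, 0, 0, 0, 0.4], [-0.006, 0.002, 0.208, 0, 0, 0, 0.4], [-0.006, 0.002, 0.208, 0, 0, 0, 0.4]],
  ],
)

```text
time_s: 12.05
tool_pos: [0.6918, -0.0292, 0.0975]
tool_rot: [180.0, 0.0, 143.0]
force: [0.2, -0.2, -0.7]
grip_width: 0.0596
grasp_force: 15.0
```

servo_tool(
  series=[
    [[0, 0, 0.002, 0, 0, 0, 0.4], [0, 0, 0.002, 0, 0, 0, 0.75], [0, 0, 0.002, 0, 0, 0, 0.9], [0, 0, 0.002, 0, 0, 0, 1], [0, 0, 0.002, 0, 0, 0, 1], [0, 0, -0.05, 0, 0, 0, 1], [0, 0, -0.12, 0, 0, 0, 1], [0, 0, -0.2, 0, 0, 0, 1], [0, 0, -0.28, 0, 0, 0, 1], [0, 0, -0.32, 0, 0, 0, 1], [0, 0, -0.32, 0, 0, 0, 1], [0, 0, -0.32, 0, 0, 0, 1]],
  ],
)

```text
time_s: 13.05
tool_pos: [0.6919, -0.0292, 0.1941]
tool_rot: [180.0, 0.1, 143.0]
force: [-0.8, -0.5, -0.8]
grip_width: 0.087
grasp_force: 0.0
```

```bash
python3 - <<'E'
from m import *
c=cam("wrist"); ring(c,*YE,(.69,-.0285),.12,'y'); save(c,'w4.png')
E
python3 go.py .56,-.03,.18,143 .4505,-.0755,.16,143 .4505,-.0755,.01,143
```

```text
y n 909 centre 690.2 -29.2 diam 59.8 ztop 0.1204
[ 0.6912 -0.0294  0.1926] [-1.7994e+02 -4.0000e-02  1.4303e+02] t 13.1 w 0.08734473824618369 q [ 30.  31. -44.  77.  21.  80.  40.]
[0.3481, -0.2646, 0.042, -0.0, -0.0, 0.0002]
[0.5485, -0.6053, 0.1086, -0.0, -0.0, 0.0002]
[0.5485, -0.6053, 0.6086, -0.0, -0.0, 0.0002]
```

View pics/w4.png

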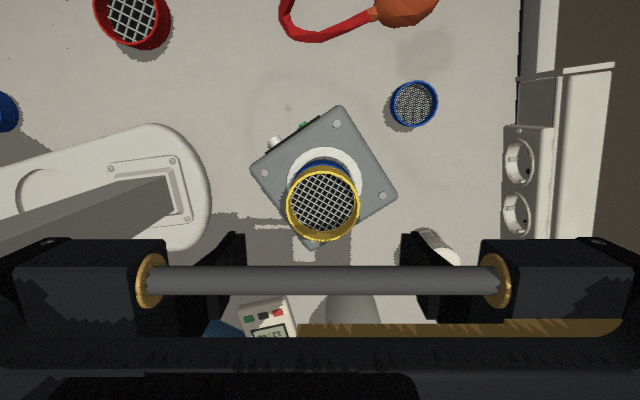

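The yellow sieve at (322,205) sits on the blue one, rim at about 0.119 m as expected. Next is the red one.

servo_tool(
  series=[
    [[0.05, -0.04, 0, 0, 0, 0, 1], [0.13, -0.1, 0.01, 0, 0, 0, 1], [0.23, -0.175, 0.03, 0, 0, 0, 1], [0.348, -0.265, 0.042, 0, 0, 0, 1], [0.4, -0.35, 0.06, 0, 0, 0, 1], [0.45, -0.44, 0.08, 0, 0, 0, 1], [0.5, -0.52, 0.1, 0, 0, 0, 1], [0.54, -0.59, 0.16, 0, 0, 0, 1], [0.548, -0.605, 0.24, 0, 0, 0, 1], [0.548, -0.605, 0.32, 0, 0, 0, 1], [0.548, -0.605, 0.38, 0, 0, 0, 1], [0.548, -0.605, 0.4, 0, 0, 0, 1]],
  ],
)

```text
time_s: 14.1
tool_pos: [0.4475, -0.0751, 0.0696]
tool_rot: [-179.9, -0.4, 143.0]
force: [0.2, 0.4, -0.2]
grip_width: 0.087
grasp_force: 0.0
```

servo_tool(
  series=[
    [[0, 0, 0.06, 0, 0, 0, 1], [0, 0, 0.12, 0, 0, 0, 1], [0, 0, 0.17, 0, 0, 0, 1], [0, 0, 0.195, 0, 0, 0, 1], [0, 0, 0.207, 0, 0, 0, 1], [0, 0, 0.207, 0, 0, 0, 1], [0, 0, 0.207, 0, 0, 0, 1]],
  ],
)

```text
time_s: 14.68
tool_pos: [0.4516, -0.0753, 0.0118]
tool_rot: [180.0, 0.0, 143.0]
force: [-0.9, 0.0, -0.2]
grip_width: 0.087
grasp_force: 0.0
```

```bash
python3 go.py .4505,-.0755,.01,143
```

```text
[ 0.4516 -0.0753  0.0118] [1.7999e+02 2.0000e-02 1.4304e+02] t 14.6833 w 0.08697188585673946 q [ 49.  13. -46. 121.  12.  51.  50.]
[0.0025, -0.0026, 0.0059, -0.0, -0.0, 0.0002]
```

servo_tool(
  series=[
    [[0, 0, 0.004, 0, 0, 0, 0.6], [0, 0, 0.004, 0, 0, 0, 0.4], [0, 0, 0.004, 0, 0, 0, 0.4], [0, 0, 0.004, 0, 0, 0, 0.4], [0, 0, 0.004, 0, 0, 0, 0.4], [0, 0, 0.004, 0, 0, 0, 0.4]],
  ],
)

```text
time_s: 15.18
tool_pos: [0.4513, -0.0754, 0.0104]
tool_rot: [180.0, 0.0, 143.0]
force: [0.6, 0.4, 1.0]
grip_width: 0.0592
grasp_force: 15.0
```

servo_tool(
  series=[
    [[0, 0, -0.05, 0, 0, 0, 0.4], [0, 0, -0.13, 0, 0, 0, 0.4], [0, 0, -0.23, 0, 0, 0, 0.4], [0, 0, -0.33, 0, 0, 0, 0.4], [0, 0, -0.43, 0, 0, 0, 0.4], [-0.01, 0.02, -0.52, 0, 0, 0, 0.4], [-0.05, 0.09, -0.56, 0, 0, 0, 0.4], [-0.1, 0.17, -0.56, 0, 0, 0, 0.4], [-0.15, 0.255, -0.56, 0, 0, 0, 0.4], [-0.197, 0.336, -0.56, 0, 0, 0, 0.4], [-0.27, 0.395, -0.56, 0, 0, 0, 0.4], [-0.34, 0.45, -0.56, 0, 0, 0, 0.4]],
  ],
)

```text
time_s: 16.18
tool_pos: [0.6149, -0.0279, 0.1775]
tool_rot: [-180.0, -0.1, 143.1]
force: [-0.1, -0.6, 0.3]
grip_width: 0.0595
grasp_force: 15.0
```

servo_tool(
  series=[
    [[-0.07, 0.055, 0, 0, 0, 0, 0.4], [-0.14, 0.11, 0, 0, 0, 0, 0.4], [-0.185, 0.14, 0, 0, 0, 0, 0.4], [-0.201, 0.152, 0, 0, 0, 0, 0.4], [-0.201, 0.152, 0, 0, 0, 0, 0.4], [-0.201, 0.152, 0, 0, 0, 0, 0.4], [-0.201, 0.152, 0, 0, 0, 0, 0.4]],
  ],
)

```text
time_s: 16.77
tool_pos: [0.6883, -0.0286, 0.1781]
tool_rot: [-179.9, -0.0, 143.0]
force: [0.1, 1.2, -1.2]
grip_width: 0.059
grasp_force: 15.0
```

```bash
python3 - <<'E'
from m import *
c=cam("wrist"); ring(c,*YE,(.69,-.0285),.12,'y');ring(c,*RE,(.69,-.0285),.2,'r')
E
python3 go.py .69,-.0287,.123,143
```

```text
y n 440 centre 686.4 -25.8 diam 58.6 ztop 0.1202
r n 2202 centre 687.4 -28.7 diam 60.2 ztop 0.2028
[ 0.6884 -0.0288  0.1784] [-1.7994e+02  1.0000e-02  1.4304e+02] t 16.8167 w 0.05935427759161125 q [ 32.  31. -46.  79.  23.  79.  39.]
[-0.004, 0.0034, 0.1847, 0.0, -0.0, 0.0002]
```

servo_tool(
  series=[
    [[-0.006, 0.003, 0.05, 0, 0, 0, 0.4], [-0.006, 0.003, 0.09, 0, 0, 0, 0.4], [-0.006, 0.003, 0.12, 0, 0, 0, 0.4], [-0.006, 0.003, 0.14, 0, 0, 0, 0.4], [-0.006, 0.003, 0.155, 0, 0, 0, 0.4], [-0.006, 0.003, 0.167, 0, 0, 0, 0.4], [-0.006, 0.003, 0.175, 0, 0, 0, 0.4], [-0.006, 0.003, 0.18, 0, 0, 0, 0.4], [-0.006, 0.003, 0.181, 0, 0, 0, 0.4], [-0.006, 0.003, 0.181, 0, 0, 0, 0.4]],
  ],
)

```text
time_s: 17.65
tool_pos: [0.6916, -0.029, 0.1241]
tool_rot: [180.0, 0.0, 143.0]
force: [0.7, -0.9, 0.0]
grip_width: 0.0593
grasp_force: 15.0
```

servo_tool(
  series=[
    [[0, 0, 0.002, 0, 0, 0, 0.4], [0, 0, 0.002, 0, 0, 0, 0.75], [0, 0, 0.002, 0, 0, 0, 0.9], [0, 0, 0.002, 0, 0, 0, 1], [0, 0, 0.002, 0, 0, 0, 1], [0, 0, -0.05, 0, 0, 0, 1], [0, 0, -0.12, 0, 0, 0, 1], [0, 0, -0.2, 0, 0, 0, 1], [0, 0, -0.28, 0, 0, 0, 1], [0, 0, -0.31, 0, 0, 0, 1], [0, 0, -0.31, 0, 0, 0, 1], [0, 0, -0.31, 0, 0, 0, 1]],
  ],
)

```text
time_s: 18.65
tool_pos: [0.6914, -0.029, 0.2165]
tool_rot: [-180.0, 0.0, 143.0]
force: [-0.5, 0.1, 0.3]
grip_width: 0.0875
grasp_force: 0.0
```

```bash
python3 - <<'E'
from m import *
c=cam("wrist"); ring(c,*RE,(.69,-.0285),.145,'r'); save(c,'w5.png')
E
python3 go.py .56,-.03,.18,143 .45,-.09,.18,143 .385,-.2,.16,143 .327,-.286,.16,143
```

```text
r n 880 centre 690.5 -29.1 diam 59.6 ztop 0.1473
[ 0.6908 -0.0292  0.2153] [-1.7992e+02 -7.0000e-02  1.4304e+02] t 18.7 w 0.08736884418305979 q [ 32.  31. -47.  76.  22.  83.  39.]
[0.3469, -0.2643, 0.1177, -0.0, -0.0, 0.0002]
[0.5196, -0.6446, 0.1177, -0.0, -0.0, 0.0002]
[0.4722, -1.0679, 0.1844, -0.0, -0.0, 0.0002]
[0.4543, -1.4132, 0.1844, -0.0, -0.0, 0.0002]
```

View pics/w5.png

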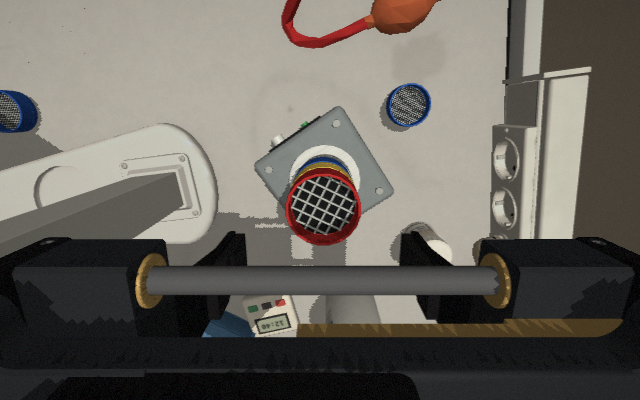

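The red sieve at (323,208) is seated on the stack, rim at about 0.146 m. Last is the lid.

servo_tool(
  series=[
    [[0.05, -0.04, 0, 0, 0, 0, 1], [0.13, -0.1, 0.02, 0, 0, 0, 1], [0.23, -0.175, 0.06, 0, 0, 0, 1], [0.347, -0.264, 0.118, 0, 0, 0, 1], [0.4, -0.36, 0.118, 0, 0, 0, 1], [0.44, -0.46, 0.118, 0, 0, 0, 1], [0.48, -0.55, 0.118, 0, 0, 0, 1], [0.52, -0.645, 0.118, 0, 0, 0, 1], [0.505, -0.75, 0.13, 0, 0, 0, 1], [0.495, -0.85, 0.15, 0, 0, 0, 1], [0.485, -0.95, 0.17, 0, 0, 0, 1], [0.475, -1.0, 0.184, 0, 0, 0, 1]],
  ],
)

```text
time_s: 19.7
tool_pos: [0.3931, -0.186, 0.1595]
tool_rot: [-179.9, -0.2, 142.7]
force: [-0.8, -0.4, -1.0]
grip_width: 0.0869
grasp_force: 0.0
```

servo_tool(
  series=[
    [[-0.003, -0.08, 0, 0, 0, 0, 1], [-0.006, -0.17, 0, 0, 0, 0, 1], [-0.01, -0.25, 0, 0, 0, 0, 1], [-0.014, -0.33, 0, 0, 0, 0, 1], [-0.018, -0.39, 0, 0, 0, 0, 1], [-0.02, -0.413, 0, 0, 0, 0, 1], [-0.02, -0.413, 0, 0, 0, 0, 1], [-0.02, -0.413, 0, 0, 0, 0, 1], [-0.02, -0.413, 0, 0, 0, 0, 1], [-0.02, -0.413, 0, 0, 0, 0, 1]],
  ],
)

```text
time_s: 20.53
tool_pos: [0.3282, -0.2844, 0.1615]
tool_rot: [180.0, -0.0, 143.2]
force: [0.1, -0.2, 0.3]
grip_width: 0.0869
grasp_force: 0.0
```

```bash
python3 - <<'E'
from m import *
c=cam("wrist"); save(c,'w6.png'); p=cloud(c).reshape(-1,3); p=p[np.isfinite(p[:,0])]
d=np.hypot(p[:,0]-.327,p[:,1]+.286)
for n,q in(('lid',p[(d<.045)&(p[:,2]>.013)&(p[:,2]<.05)]),('knob',p[(d<.045)&(p[:,2]>.031)&(p[:,2]<.05)])):
    if len(q): (x,y),r=cv2.minEnclosingCircle(q[:,:2].astype(np.float32)*1000); print(n,len(q),round(x,1),round(y,1),round(2*r,1),q[:,2].max())
E
python3 go.py .327,-.286,.005,143
```

```text
lid 2714 327.3 -286.4 59.9 0.039511497905591775
knob 284 327.1 -286.5 17.7 0.039511497905591775
[ 0.3281 -0.2846  0.1616] [-180.     -0.    143.15] t 20.5833 w 0.08649201477903053 q [ 72.  -5. -32. 116.  -3.  69.  94.]
[0.0003, -0.0059, 0.5219, -0.0, -0.0, 0.0008]
```

View pics/w6.png

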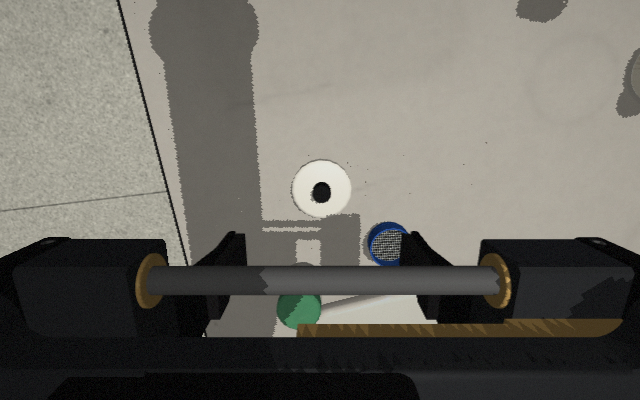

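The lid at (322,188) measures 60 mm across with its centre at (0.327,-0.286). The jar (300,305) and the small blue sieve (390,243) are clear of the fingers.

servo_tool(
  series=[
    [[0, -0.006, 0.05, 0, 0, 0, 1], [0, -0.006, 0.13, 0, 0, 0, 1], [0, -0.006, 0.21, 0, 0, 0, 1], [0, -0.006, 0.29, 0, 0, 0, 1], [0, -0.006, 0.37, 0, 0, 0, 1], [0, -0.006, 0.43, 0, 0, 0, 1], [0, -0.006, 0.475, 0, 0, 0, 1], [0, -0.006, 0.5, 0, 0, 0, 1], [0, -0.006, 0.515, 0, 0, 0, 1], [0, -0.006, 0.522, 0, 0, 0, 1], [0, -0.006, 0.522, 0, 0, 0, 1], [0, -0.006, 0.522, 0, 0, 0, 1]],
  ],
)

```text
time_s: 21.58
tool_pos: [0.3269, -0.2875, 0.0058]
tool_rot: [-180.0, 0.1, 143.0]
force: [0.1, -0.4, 0.3]
grip_width: 0.0866
grasp_force: 0.0
```

```bash
python3 go.py .3272,-.2864,.005,143
```

```text
[ 0.3269 -0.2875  0.0058] [-1.7998e+02  8.0000e-02  1.4304e+02] t 21.5833 w 0.08661974327326408 q [ 70.   8. -33. 124.   6.  49.  86.]
[0.0015, 0.0035, 0.0025, 0.0, -0.0, 0.0002]
```

servo_tool(
  series=[
    [[0.001, 0.003, 0.003, 0, 0, 0, 0.6], [0.001, 0.003, 0.003, 0, 0, 0, 0.4], [0.001, 0.003, 0.003, 0, 0, 0, 0.4], [0.001, 0.003, 0.003, 0, 0, 0, 0.4], [0.001, 0.003, 0.003, 0, 0, 0, 0.4], [0.001, 0.003, 0.003, 0, 0, 0, 0.4], [0.001, 0.003, -0.03, 0, 0, 0, 0.4], [0.001, 0.003, -0.1, 0, 0, 0, 0.4], [0.001, 0.003, -0.15, 0, 0, 0, 0.4], [0.001, 0.003, -0.17, 0, 0, 0, 0.4], [0.001, 0.003, -0.17, 0, 0, 0, 0.4]],
  ],
  grip_force=18,
)

```text
time_s: 22.5
tool_pos: [0.3276, -0.2872, 0.0578]
tool_rot: [-179.9, 0.2, 143.0]
force: [0.0, -1.4, -1.3]
grip_width: 0.0591
grasp_force: 18.0
```

```bash
python3 - <<'E'
from m import *
o=get_obs(); print(o['tool_pos'])
c=cam("wrist"); p=cloud(c).reshape(-1,3); p=p[np.isfinite(p[:,0])]; t=o['tool_pos']
q=p[(np.hypot(p[:,0]-t[0],p[:,1]-t[1])<.025)&(p[:,2]<t[2]+.04)&(p[:,2]>t[2])]
h,e=np.histogram(q[:,2]-t[2],bins=np.arange(0,.042,.003)); print(list(zip(e.round(3),h)))
d=q[(q[:,2]-t[2]>.008)&(q[:,2]-t[2]<.022)]; A=np.c_[d[:,:2]-t[:2],np.ones(len(d))]; print('tilt',np.linalg.lstsq(A,d[:,2],rcond=None)[0].round(3),len(d))
E
python3 go.py .327,-.286,.20,143 .385,-.2,.2,143 .45,-.09,.2,143 .56,-.03,.21,143 .6915,-.0292,.21,143
```

```text
[ 0.32755388 -0.28721187  0.05777364]
[(np.float64(0.0), np.int64(0)), (np.float64(0.003), np.int64(0)), (np.float64(0.006), np.int64(0)), (np.float64(0.009), np.int64(0)), (np.float64(0.012), np.int64(0)), (np.float64(0.015), np.int64(3439)), (np.float64(0.018), np.int64(537)), (np.float64(0.021), np.int64(54)), (np.float64(0.024), np.int64(51)), (np.float64(0.027), np.int64(81)), (np.float64(0.03), np.int64(111)), (np.float64(0.033), np.int64(29)), (np.float64(0.036), np.int64(0))]
tilt [ 0.002 -0.004  0.075] 4005
[ 0.3269 -0.2866  0.0567] [-1.7995e+02  9.0000e-02  1.4302e+02] t 22.55 w 0.05915461183459397 q [ 71.   3. -34. 122.   2.  55.  89.]
[0.0009, 0.002, -0.4778, 0.0, -0.0, 0.0001]
[0.0189, 0.3473, -0.4778, 0.0, -0.0, 0.0001]
[0.0664, 0.7705, -0.4778, 0.0, -0.0, 0.0001]
[-0.1062, 1.1508, -0.5111, 0.0, -0.0, 0.0001]
[-0.4547, 1.4166, -0.5111, 0.0, -0.0, 0.0001]
```

servo_tool(
  series=[
    [[0, 0, -0.08, 0, 0, 0, 0.4], [0, 0, -0.18, 0, 0, 0, 0.4], [0, 0.03, -0.28, 0, 0, 0, 0.4], [0, 0.09, -0.37, 0, 0, 0, 0.4], [0.005, 0.17, -0.44, 0, 0, 0, 0.4], [0.012, 0.26, -0.478, 0, 0, 0, 0.4], [0.019, 0.347, -0.478, 0, 0, 0, 0.4], [0.03, 0.44, -0.478, 0, 0, 0, 0.4], [0.04, 0.53, -0.478, 0, 0, 0, 0.4], [0.05, 0.62, -0.478, 0, 0, 0, 0.4], [0.06, 0.7, -0.478, 0, 0, 0, 0.4], [0.066, 0.77, -0.478, 0, 0, 0, 0.4]],
  ],
)

```text
time_s: 23.55
tool_pos: [0.4497, -0.0877, 0.1984]
tool_rot: [-180.0, -0.1, 143.1]
force: [0.7, -0.6, -0.9]
grip_width: 0.0591
grasp_force: 18.0
```

servo_tool(
  series=[
    [[-0.04, 0.09, -0.01, 0, 0, 0, 0.4], [-0.08, 0.19, -0.02, 0, 0, 0, 0.4], [-0.125, 0.285, -0.03, 0, 0, 0, 0.4], [-0.172, 0.38, -0.033, 0, 0, 0, 0.4], [-0.25, 0.44, -0.033, 0, 0, 0, 0.4], [-0.33, 0.5, -0.033, 0, 0, 0, 0.4], [-0.41, 0.56, -0.033, 0, 0, 0, 0.4], [-0.48, 0.615, -0.033, 0, 0, 0, 0.4], [-0.52, 0.646, -0.033, 0, 0, 0, 0.4], [-0.52, 0.646, -0.033, 0, 0, 0, 0.4], [-0.52, 0.646, -0.033, 0, 0, 0, 0.4], [-0.52, 0.646, -0.033, 0, 0, 0, 0.4]],
  ],
)

```text
time_s: 24.55
tool_pos: [0.6898, -0.0284, 0.2082]
tool_rot: [-179.9, -0.1, 143.1]
force: [-0.8, 0.2, -0.6]
grip_width: 0.0593
grasp_force: 18.0
```

```bash
python3 - <<'E'
from m import *
o=get_obs(); t=o['tool_pos']; c=cam("wrist"); save(c,'w7.png'); p=cloud(c).reshape(-1,3); p=p[np.isfinite(p[:,0])]
k=p[(np.hypot(p[:,0]-t[0],p[:,1]-t[1])<.02)&(p[:,2]>t[2]+.028)&(p[:,2]<t[2]+.037)]
(x,y),r=cv2.minEnclosingCircle(k[:,:2].astype(np.float32)*1000); print('knob',len(k),round(x,1),round(y,1),round(2*r,1),k[:,2].max())
ring(c,*RE,(.69,-.029),.145,'r')
E
python3 go.py .6905,-.0292,.148,143
```

```text
knob 193 685.6 -26.4 14.3 0.24243668394814094
r n 456 centre 688.7 -27.6 diam 58.7 ztop 0.1473
[ 0.6898 -0.0286  0.2088] [-1.7993e+02 -5.0000e-02  1.4305e+02] t 24.6 w 0.05885388391527771 q [ 34.  32. -51.  76.  25.  83.  38.]
[-0.003, -0.0001, 0.2028, -0.0, -0.0, 0.0003]
```

View pics/w7.png

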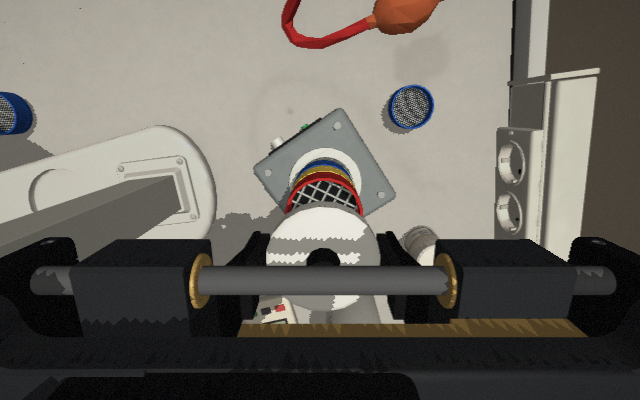

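The lid is level at (323,262), with the red rim at (325,195) below it. I'll lower it until the fingertips are just above the red rim, then let it drop into the taper.

servo_tool(
  series=[
    [[-0.004, 0, 0.05, 0, 0, 0, 0.4], [-0.004, 0, 0.1, 0, 0, 0, 0.4], [-0.004, 0, 0.135, 0, 0, 0, 0.4], [-0.004, 0, 0.16, 0, 0, 0, 0.4], [-0.004, 0, 0.178, 0, 0, 0, 0.4], [-0.004, 0, 0.19, 0, 0, 0, 0.4], [-0.004, 0, 0.198, 0, 0, 0, 0.4], [-0.004, 0, 0.201, 0, 0, 0, 0.4], [-0.004, 0, 0.201, 0, 0, 0, 0.4], [-0.004, 0, 0.201, 0, 0, 0, 0.4]],
  ],
)

```text
time_s: 25.43
tool_pos: [0.6922, -0.0293, 0.1495]
tool_rot: [180.0, 0.0, 143.0]
force: [0.5, -0.4, -1.1]
grip_width: 0.0589
grasp_force: 18.0
```

servo_tool(
  series=[
    [[0.002, -0.002, 0.003, 0, 0, 0, 0.4], [0.002, -0.002, 0.005, 0, 0, 0, 0.4], [0.002, -0.002, 0.005, 0, 0, 0, 0.4], [0.002, -0.002, 0.005, 0, 0, 0, 0.75], [0.002, -0.002, 0.005, 0, 0, 0, 0.9], [0.002, -0.002, 0.005, 0, 0, 0, 1], [0.002, -0.002, 0.005, 0, 0, 0, 1], [0.002, -0.002, -0.04, 0, 0, 0, 1], [0.002, -0.002, -0.1, 0, 0, 0, 1], [0.002, -0.002, -0.18, 0, 0, 0, 1], [0.002, -0.002, -0.24, 0, 0, 0, 1], [0.002, -0.002, -0.24, 0, 0, 0, 1]],
  ],
)

```text
time_s: 26.43
tool_pos: [0.6933, -0.0287, 0.227]
tool_rot: [179.7, 0.4, 143.0]
force: [0.4, -0.1, 1.3]
grip_width: 0.0872
grasp_force: 0.0
```

Run:
```python
from m import *
c=cam("wrist"); save(c,'w8.png'); p=cloud(c).reshape(-1,3); p=p[np.isfinite(p[:,0])]
d=np.hypot(p[:,0]-.69,p[:,1]+.029)
for n,a,b in(('disc',.150,.166),('knob',.170,.185)):
    q=p[(d<.045)&(p[:,2]>a)&(p[:,2]<b)]
    if len(q): (x,y),r=cv2.minEnclosingCircle(q[:,:2].astype(np.float32)*1000); print(n,len(q),round(x,1),round(y,1),round(2*r,1),q[:,2].max())
q=p[(d<.028)&(d>.012)&(p[:,2]>.14)&(p[:,2]<.18)]; print('plane',np.linalg.lstsq(np.c_[q[:,0]-.69,q[:,1]+.029,np.ones(len(q))],q[:,2],rcond=None)[0].round(4))
c=cam("top"); blobs(c,'top'); save(c,'top2.png'); c=cam("scene"); cv2.imwrite('pics/s2.png',c['frame'][100:340,150:450,::-1].repeat(2,0).repeat(2,1))
```

```text
disc 4001 691.1 -30.6 60.4 0.16512437030695998
knob 485 691.0 -30.4 18.0 0.17816211219213784
plane [ 0.0143 -0.0233  0.1604]
top blue px [471.  33.] n 245 mid [ 0.904 -0.505] ext [0.039 0.039 0.016] ztop 0.067
top blue px [542.  56.] n 147 mid [ 0.868 -0.692] ext [0.037 0.058 0.034] ztop 0.032
top blue px [475. 150.] n 72 mid [ 0.617 -0.507] ext [0.01  0.039 0.013] ztop 0.031
top yellow px [162. 177.] n 215 mid [0.516 0.197] ext [0.059 0.058 0.142] ztop 0.288
top yellow px [150. 208.] n 328 mid [0.455 0.218] ext [0.068 0.061 0.124] ztop 0.264
top yellow px [ 90. 298.] n 177 mid [0.277 0.311] ext [0.056 0.106 0.143] ztop 0.292
top yellow px [ 89. 332.] n 280 mid [0.208 0.331] ext [0.04  0.06  0.074] ztop 0.22
top yellow px [ 41. 397.] n 58 mid [0.084 0.421] ext [0.01  0.03  0.014] ztop 0.157
top red px [304.  36.] n 177 mid [ 0.843 -0.101] ext [0.027 0.029 0.04 ] ztop 0.191
top red px [233. 167.] n 72 mid [0.579 0.081] ext [0.019 0.043 0.019] ztop 0.033
top red px [203. 181.] n 348 mid [0.518 0.107] ext [0.026 0.114 0.212] ztop 0.236
top red2 px [195. 180.] n 197 mid [0.517 0.117] ext [0.021 0.084 0.168] ztop 0.232
top green px [425. 238.] n 289 mid [ 0.401 -0.368] ext [0.039 0.04  0.017] ztop 0.068
top orange px [208. 160.] n 344 mid [0.583 0.138] ext [0.062 0.067 0.19 ] ztop 0.218
top orange px [240. 223.] n 94 mid [0.432 0.044] ext [0.023 0.022 0.008] ztop 0.11
top orange px [203. 278.] n 451 mid [0.315 0.143] ext [0.053 0.09  0.023] ztop 0.051
top orange px [ 83. 362.] n 596 mid [0.133 0.4  ] ext [0.108 0.199 0.129] ztop 0.151
```

View pics/s2.png

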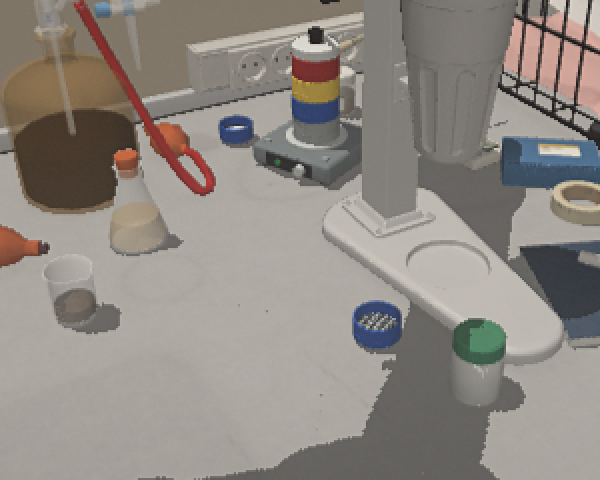

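The stack stands white, red, yellow, blue at (316,85); the flask and jar have not moved. I'll let the arm settle and check the lid once more.

servo_tool(
  series=[
    [[0, 0, -0.1, 0, 0, 0, 1], [0, 0, -0.1, 0, 0, 0, 1], [0, 0, -0.1, 0, 0, 0, 1], [0, 0, -0.1, 0, 0, 0, 1], [0, 0, -0.1, 0, 0, 0, 1], [0, 0, -0.1, 0, 0, 0, 1]],
  ],
)

```text
time_s: 27.08
tool_pos: [0.6905, -0.0297, 0.2496]
tool_rot: [-179.9, -0.1, 143.0]
force: [0.4, -0.6, 0.3]
grip_width: 0.0868
grasp_force: 0.0
```

Run:
```python
from m import *
c=cam("wrist"); p=cloud(c).reshape(-1,3); p=p[np.isfinite(p[:,0])]
d=np.hypot(p[:,0]-.69,p[:,1]+.029)
for n,a,b in(('disc',.150,.166),('knob',.170,.185)):
    q=p[(d<.045)&(p[:,2]>a)&(p[:,2]<b)]
    if len(q): (x,y),r=cv2.minEnclosingCircle(q[:,:2].astype(np.float32)*1000); print(n,len(q),round(x,1),round(y,1),round(2*r,1),np.percentile(q[:,2],95))
q=p[(d<.024)&(d>.012)&(p[:,2]>.15)&(p[:,2]<.168)]; print('plane',np.linalg.lstsq(np.c_[q[:,0]-.69,q[:,1]+.029,np.ones(len(q))],q[:,2],rcond=None)[0].round(4),len(q))
```

```text
disc 3389 690.9 -30.8 60.3 0.16162197458941
knob 395 690.7 -30.5 17.8 0.177557108169057
plane [-0.0011 -0.0021  0.1606] 1765
```

The lid is level (tilt about 0.002), home and within about 2 mm of centre, so I'll hand in.

```bash
python3 -c "
from cell import env; print(env.sign_off())"
```

```text
the job is handed in; nothing more can be done
None
```

The stack is built and handed in: fine, medium and coarse sieves and the lid all measured seated and upright, lid within about 2 mm of centre; the flask and jar did not move, and it took 27 s, though the sign-off returned no verdict.

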